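# Serve the measuring cup from the stock carousel

## Task

Turn the stock carousel, which has leaning handles on its rim, until the white jar with the tall ribbed cap has clicked home under the hatch in the clear hood, and let go of it. Then take the cap off, lift the steel measuring cup out of the jar's neck, and stand both upright on the steel tray (the cap mouth down, as it came off), set down and not dropped. Leave the jar in its seat under the hatch, and do not tip the other vessels or push the things on the bench about.

Things in the scene. Friction and masses are not known exactly. Their poses are not given: they have to be found in the camera images.
- carousel: stock carousel fixed to the bench: grey base, steel centre column, and fixed to the column a flat clear acrylic dust hood (disc of 210 mm radius, 4 mm thick, underside 212 mm above the bench). Origin on the turning axis at bench level, z up; its -x axis points from the axis to the hatch, the one opening in the hood, roughly towards the robot. Base, hood and hatch do not turn
- hatch (a point): fixed point under the middle of the hatch, where the served vessel stands: on the carousel's -x side 100 mm from the axis, at the height of the turntable's top (36 mm above the bench). The hatch is a black-edged rectangle, from 20 to 185 mm out from the axis and 85 mm to either side
- turntable (a joint): turntable angle (rad, anticlockwise from above, 0 at start, no stops). Disc, radius 168 mm, top at 36 mm; five seats (rings 12 mm high) 72 deg apart, 100 mm from the axis. A sprung roller clicks every 72 deg (0, +-1.257, +-2.513), a seat then exactly under the hatch. Leaving a click takes 0.6 N m; between clicks friction 0.1 N m holds it where left; within 15 deg it is drawn in when let go
- handle0 (a point): turning handle on the turntable, one of five alike halfway between the seats: round post, rubber sleeve 16 mm thick, rooted 160 mm from the axis on the disc's top, 82 mm long, leaning straight outward 35 deg from vertical. Point on the post's axis 55 mm from its root: 192 mm from the axis, 81 mm above the bench. The hood is above it: a vertical gripper strikes the hood, so come in along the post
- handle1 (a point): another such handle, same point
- handle2 (a point): another such handle, same point
- handle3 (a point): another such handle, same point
- handle4 (a point): another such handle, same point
- jar: the capped jar: white plastic, body 90 mm in diameter and 100 mm high with a flat shoulder; on it, inside the tall cap, a neck (52 mm outside, 46 mm bore, 22 mm high); 0.3 to 0.6 kg, loose in its seat with 3 mm play. Origin at the centre of its underside, z up
- cap: its tall white push-over cap, 65 mm in diameter, 66 mm high, wall 3 mm, closed on top, ribbed sides, 50 g; it stands loosely on the jar's shoulder (100 mm above the jar's underside), mouth down, around the neck. Origin at the centre of its mouth (lower rim), z up; its top is 202 mm above the bench while on the turntable
- cup: steel measuring cup hanging in the jar's neck, hidden by the cap: 41 mm wide tapering to 37 mm, with a 52 mm flange (58 to 62 mm up) that rests on the neck's rim, and over it a bail whose level grip bar (10 mm thick, 45 mm long, along the cup's y axis) is 88 mm above the underside. 50 to 100 g. Origin at the centre of its underside, z up; 64 mm above the jar's underside while it hangs there
- tray: low steel tray fixed to the bench, 220 mm (its x) by 150 mm (its y), rim 14 mm high, floor 3 mm thick. Origin at the centre of its underside
- flat_jar: other stock on the turntable: white jar 88 mm in diameter, 128 mm high, with a broad flat lid. Origin at the underside, as for all that follow
- round_bottle: other stock on the turntable: white bottle 86 mm in diameter, 158 mm high, narrow neck
- tin: other stock on the turntable: plain steel tin 89 mm in diameter, 102 mm high
- beaker: clear open plastic beaker 86 mm in diameter, 95 mm high, on the seat that is under the hatch at the start
- square_tin: square steel can, 105 x 105 x 184 mm, on the bench to the right
- jug: clear measuring jug with a handle, 110 mm in diameter, 135 mm high, on the bench to the left
- wash_bottle: white bottle 64 mm in diameter, 155 mm high, on the bench to the right
- spoon: spoon 190 mm long lying on the bench to the left
Things that resemble listed ones, but are neither listed nor needed, are in the scene too. What is shaped like the cap but green or pink is not meant. What is shaped like the jar but green or yellow is not meant.

How it is judged (in metres and radians):
On the way, in this order (a step that is already met when the one before it is completed fails the run):
1. the capped jar stands clicked home under the hatch, cap and cup still in place, turntable at rest and let go (horizontal distance between jar and hatch below 0.009 m and angle between jar's own z axis and vertical below 0.06 rad and height (world z) of jar below 0.045 m and velocity of joint turntable between -0.05 and 0.05 rad/s and contact force between the fingers and carousel below 0.1 N and distance between cap and jar below 0.108 m and distance between cup and jar below 0.072 m), for 0.3 s.
2. the cap stands on the tray, let go, the cup still in the jar (x of cap in the frame of tray between -0.1 and 0.1 m and y of cap in the frame of tray between -0.065 and 0.065 m and z of cap in the frame of tray below 0.012 m and angle between cap's own z axis and vertical below 0.1 rad and linear speed of cap below 0.03 m/s and contact force between the fingers and cap below 0.1 N and distance between cup and jar below 0.072 m), for 0.2 s.
At the end, for the whole second after the job is handed in: the jar stands upright in its seat with its axis within 9 mm of the middle of the hatch and the turntable at rest; cap and cup stand upright (within 0.1 rad, cap mouth down) on the floor of the tray with their centres inside its rim, at rest; nothing is held or touched (horizontal distance between jar and hatch below 0.009 m and angle between jar's own z axis and vertical below 0.06 rad and height (world z) of jar below 0.045 m and velocity of joint turntable between -0.05 and 0.05 rad/s and contact force between the fingers and carousel below 0.1 N and x of cap in the frame of tray between -0.1 and 0.1 m and y of cap in the frame of tray between -0.065 and 0.065 m and z of each of cap, cup in the frame of tray below 0.012 m and angle between each of cap, cup's own z axis and vertical below 0.1 rad and linear speed of each of cap, cup below 0.03 m/s and contact force between the fingers and cap below 0.1 N and x of cup in the frame of tray between -0.1 and 0.1 m and y of cup in the frame of tray between -0.065 and 0.065 m and contact force between the fingers and cup below 0.1 N).
It fails at once if a vessel on the turntable is tipped over (angle between any of jar, flat_jar, round_bottle, tin, beaker's own z axis and vertical above 0.35 rad).
It fails at once if something standing on the bench (square tin, jug, wash bottle, spoon) is pushed 30 mm or more (distance of any of square_tin, jug, wash_bottle, spoon from where it was at the start of the episode above 0.03 m).
It fails at once if the cap or the cup is dropped from a height (let go and falling faster than 0.8 m/s, about 33 mm) ((linear speed of cap above 0.8 m/s and contact force between the fingers and cap below 0.05 N) or (linear speed of cup above 0.8 m/s and contact force between the fingers and cup below 0.05 N)).
It also fails if it takes over 72 s, if anything falls off the work surface, if the arm or the gripper's body presses on something with over 40 N, if the wrist force passes 120 N, or if a joint passes its speed limit or range.

## Robot

A 6-joint arm with a two-finger parallel gripper is mounted at the origin on the work surface. World frame = base frame: x ahead of the robot, y to its left, z up, the work surface at z = 0. Lengths are in mm, angles in rad, forces in N, time in s.
With the tool pointing down it reaches from about 375 to 975 mm from the base axis. Payload 3.8 kg.
Tool frame: the origin (TCP) lies between the finger pads; the fingertips stand 14 mm ahead of it and the grasp point (between the pads) lies 5 mm behind it; z points along the fingers, y is the line along which they close (so a half turn about z gives the same grasp; the last joint's range is limited). The gripper opens to 88 mm and grips with 3 to 60 N. Pads are 18 mm wide; open, the fingers measure 123 mm over their backs; the gripper's body (75 mm by 187 mm) begins 45 mm behind the grasp point.
Start: joints at [-1.22, 0.264, 1.604, -0, 1.274, -0.037], TCP at [255.247, -624.873, 230.606] pointing down, gripper open.
Joint ranges: [-2.63, 2.63], [-0.94, 2.18], [0.31, 2.57], [-1.31, 4.45], [0, 2.66], [-2.55, 2.55]. Speed limits (rad/s): [2.57, 2.57, 3.14, 3.14, 3.14, 3.14].

## Interface

Orientations are given as a unit quaternion [x, y, z, w].
In Python, from rig import manip gives the robot as it stands.
- The arm moves only by the shell command python3 -m jog 'ROWS'. ROWS is JSON, a list of rows, each an object of numbers: "wx", "wy", "wz": the turn, a rotation vector about the tool's x, y, z in rad; "x", "y", "z": the shift along the tool's x, y, z in cm; "grip": the opening, from 0 (shut) to 1 (fully open). In form: [{"wx": .., "wy": .., "wz": .., "x": .., "y": .., "z": .., "grip": ..}, ...]. A call has 1 to 10 rows; each row is the pose to reach, as a shift and turn from the pose commanded when the call began, along the tool's axes at that moment; what a row does not reach only later rows make up. A row lasts 1/8 s, in which the tool goes at most 62.5 mm and 10.7 degrees, less where a joint would pass 70% of its speed; a pose out of reach is approached as far as the arm can. A call with a gripper value outside its range is refused whole. The fingers move at their own pace and stop on an object; the grip force is fixed at half the most. Time passes only in rows, so rows that repeat a pose let the fingers close. It gives the time, the measured TCP pose, the force, the opening and the grip force at its end, in the units of the state.
- manip.observe(): the state, without advancing time (a new reading comes with each control period).
- manip.grab_frame(name): name is "side" or "top" or "wrist"; returns (picture, depth): 480x640x3 uint8, red, green, blue; 480x640 float32, mm along the optical axis (not along the pixel's ray), 0 where there is no reading.
- manip.calibration(name): a dict with "camera_matrix" (3x3 intrinsics, pixels), "camera_from_world" (4x4, takes a point from world to camera coordinates); the wrist camera has in their place "mount" (4x4, takes a point from camera to tool coordinates, whose origin is the TCP and whose axes are the flange's). Camera axes: x right, y down, z forward; pixel columns grow to the right and rows downward; lengths in mm; the calibration is good to about 2 mm. A picture is of the moment at which its call begins: read the wrist's pose just before it. calibration takes no time and is no camera call.
- manip.sign_off(): hands the job in; it is judged then, once.
The state is a dict: "time_s": time; "joint_pos": joint angles; "dq": joint speeds; "effort": joint torques, N m; "ee_pos": TCP position; "orientation": TCP orientation; "contact_force": force on the tool from outside, world axes, zero at the start; "ft_torque": the same for the moment, N m; "width": opening from 0.0 (shut) to 1.0 (fully open); "grasp_force": force on a finger pad.
Only numpy, scipy, OpenCV 4.12 (cv2) and the standard library are available. Lean on these libraries where they do the work, as an engineer would, in place of code of your own. Each camera call takes 0.05 s, during which the arm holds its last target. There are 200 camera calls.

## Working session

There is one attempt and no reset: what is moved stays moved. The work goes in short steps, Python scripts to look and compute and a shell command to move; the robot and the scene stay as the last step left them, time stands still between calls to the robot, and variables do not carry over. Pictures are saved under pics/ and viewed, at most 10 in all, crops included, and the job is handed in when it is done.

```bash
mkdir -p pics; ls; python3 - <<'E'
from rig import manip
import cv2,numpy as np
s=manip.observe();print(s)
for n in("top","side"):
    p,d=manip.grab_frame(n);np.savez(f"{n}0.npz",p=p,d=d)
    cv2.imwrite(f"pics/{n}0.png",p[:,:,::-1]);c=manip.calibration(n);print(n,c)
print(manip.calibration("wrist"))
E
```

```text
pics
{'time_s': 0.0, 'joint_pos': array([-1.21990218e+00,  2.64731795e-01,  1.60536724e+00, -1.01124255e-05,
        1.27369872e+00, -3.69115691e-02]), 'dq': array([ 0.00044548, -0.00167114,  0.00168113, -0.00088362,  0.00113684,
        0.00040469]), 'effort': array([-1.05737265e-04, -5.02115357e+01, -3.56875169e+01,  7.29940832e-02,
        2.94097723e-02, -1.46152424e-04]), 'ee_pos': array([ 254.99412287, -624.19592871,  229.30606743]), 'orientation': array([ 9.81258786e-01,  1.92691408e-01, -1.77154485e-04, -1.08823691e-03]), 'contact_force': array([-0.7043413 ,  0.59526174, -0.67740181]), 'ft_torque': array([-0.0011284 ,  0.01045181,  0.04969495]), 'grasp_force': 0.0, 'width': 1.0006010755992332}
top {'camera_matrix': array([[547.87390939,   0.        , 321.54044217],
       [  0.        , 547.87390939, 252.54926342],
       [  0.        ,   0.        ,   1.        ]]), 'camera_from_world': array([[ 5.89538874e-02, -9.98244470e-01,  5.69353428e-03,
        -2.79547867e+01],
       [-9.77449816e-01, -5.88824412e-02, -2.02792298e-01,
         5.28824236e+02],
       [ 2.02771539e-
[... 515 characters left out ...]
02],
       [ 3.12406986e-01, -8.51932212e-02, -9.46120494e-01,
         1.69249760e+03],
       [ 0.00000000e+00,  0.00000000e+00,  0.00000000e+00,
         1.00000000e+00]])}
{'camera_matrix': array([[393.5353944 ,   0.        , 328.96633912],
       [  0.        , 393.5353944 , 238.59840524],
       [  0.        ,   0.        ,   1.        ]]), 'mount': array([[ 2.40283928e-04, -9.47861853e-01, -3.18681423e-01,
         8.44148018e+01],
       [ 9.99999650e-01,  4.83291314e-04, -6.83471143e-04,
         1.15684197e+00],
       [ 8.01852187e-04, -3.18681147e-01,  9.47861637e-01,
        -1.52678916e+02],
       [ 0.00000000e+00,  0.00000000e+00,  0.00000000e+00,
         1.00000000e+00]])}
```

View pics/top0.png

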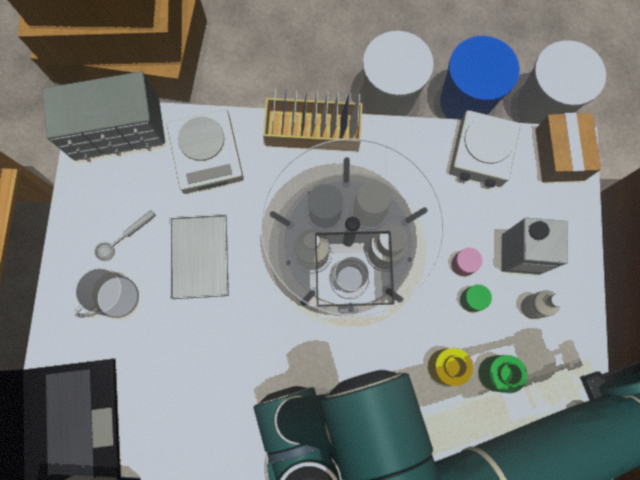

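View pics/side0.png

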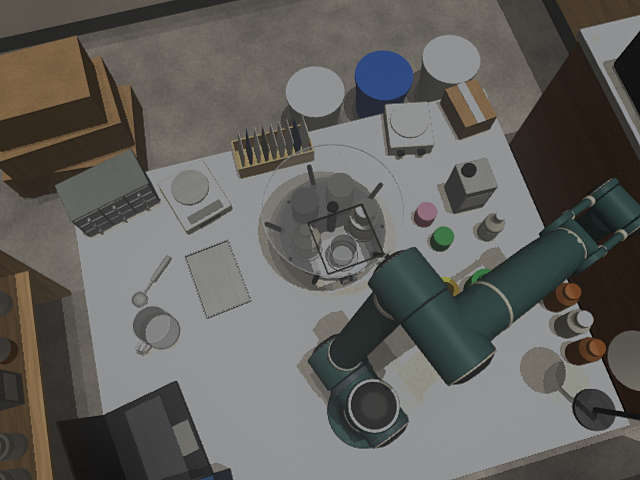

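```bash
cat > h.py <<'E'
import numpy as np,cv2
from rig import manip
def ray(n,u,v,z):
    c=manip.calibration(n);K=c["camera_matrix"];T=c["camera_from_world"];R=T[:3,:3];t=T[:3,3]
    o=-R.T@t;d=R.T@np.linalg.solve(K,[u,v,1.]);return o+d*(z-o[2])/d[2]
def proj(n,P):
    c=manip.calibration(n);K=c["camera_matrix"];T=c["camera_from_world"];q=K@(T[:3,:3]@np.asarray(P,float)+T[:3,3]);return q[:2]/q[2]
E
python3 - <<'E'
from h import *
p=np.load("top0.npz")["p"]
c=p[130:335,250:455];c=cv2.resize(c,None,fx=2.9,fy=2.9,interpolation=cv2.INTER_CUBIC)
c=np.clip((c.astype(float)-20)*1.3,0,255).astype(np.uint8)
cv2.imwrite("pics/crop.png",c[:,:,::-1])
print("hatch",[ray("top",u,v,216).round() for u,v in((316,234),(390,232),(395,305),(317,307))])
print("tips",[ray("top",u,v,103).round() for u,v in((346,160),(425,208),(271,213))])
print("tray",[ray("top",u,v,14).round() for u,v in((171,217),(227,215),(229,297),(171,299))])
print("hoodrim",[ray("top",u,v,216).round() for u,v in((352,139),(443,228))])
E
```

```text
hatch [array([539.,  18., 216.]), array([ 553., -151.,  216.]), array([ 387., -168.,  216.]), array([372.,   5., 216.])]
tips [array([766., -45., 103.]), array([ 650., -251.,  103.]), array([613., 136., 103.])]
tray [array([611., 412.,  14.]), array([625., 263.,  14.]), array([406., 237.,  14.]), array([391., 387.,  14.])]
hoodrim [array([775., -53., 216.]), array([ 570., -272.,  216.])]
```

View pics/crop.png

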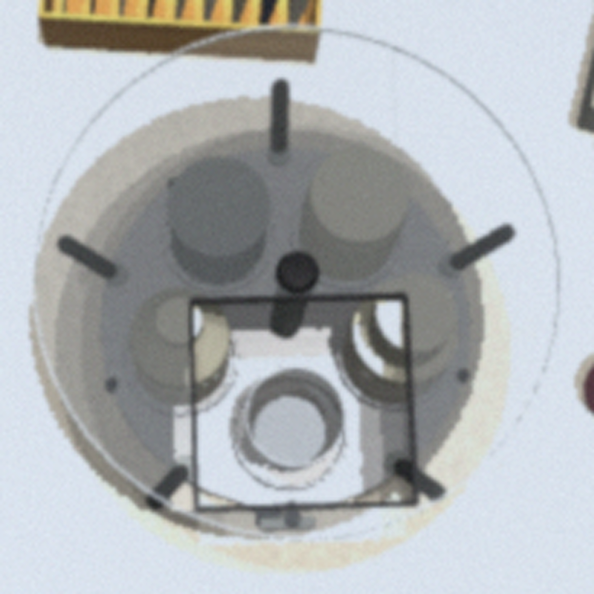

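The jar is picked from four candidates on the turntable:
- **(388,245) in top0:** a wide capped top standing on a shoulder, seen partly through the hatch. It is white with a tall cap, so this is the jar.
- **(312,245):** narrow neck, so the round bottle.
- **(373,200):** broad lid, so the flat jar.
- **(325,203):** grey, so the tin.

The enlarged crop confirms this, with the cap top at (405,315) and the shoulder to its left. The yellow and green jars and the pink and green caps are decoys. The jar sits one seat to the right, so the turntable has to turn 72° clockwise. The left side is clear of clutter.

```bash
python3 -m jog '[{"z":-6},{"x":12,"y":-14,"z":-17},{"x":39,"y":-51.6,"z":-17},{"x":39,"y":-51.6,"z":-17},{"x":39,"y":-51.6,"z":-17},{"x":39,"y":-51.6,"z":-17},{"x":39,"y":-51.6,"z":-17},{"x":39,"y":-51.6,"z":-17},{"x":39,"y":-51.6,"z":-17},{"x":39,"y":-51.6,"z":-17}]'; python3 -c "
from rig import manip;s=manip.observe();print(s['joint_pos'].tolist(),s['ee_pos'].tolist(),s['orientation'].tolist(),s['time_s'])"
```

```text
[-1.2198868544067722, 0.2646748897369242, 1.6051964565454926, 5.0222038820026e-06, 1.2737232022031457, -0.036879338891880026] [255.03626095331666, -624.2663264754524, 229.43663880659] [0.9812609476390736, 0.19268095582399064, -0.0001541479769091773, -0.0009890094144257742] 0.1$[0]: bad value
```

```bash
python3 -m jog '[{"wx":0,"wy":0,"wz":0,"x":0,"y":0,"z":-6,"grip":1},{"wx":0,"wy":0,"wz":0,"x":12,"y":-14,"z":-17,"grip":1},{"wx":0,"wy":0,"wz":0,"x":39,"y":-51.6,"z":-17,"grip":1},{"wx":0,"wy":0,"wz":0,"x":39,"y":-51.6,"z":-17,"grip":1},{"wx":0,"wy":0,"wz":0,"x":39,"y":-51.6,"z":-17,"grip":1},{"wx":0,"wy":0,"wz":0,"x":39,"y":-51.6,"z":-17,"grip":1},{"wx":0,"wy":0,"wz":0,"x":39,"y":-51.6,"z":-17,"grip":1},{"wx":0,"wy":0,"wz":0,"x":39,"y":-51.6,"z":-17,"grip":1},{"wx":0,"wy":0,"wz":0,"x":39,"y":-51.6,"z":-17,"grip":1},{"wx":0,"wy":0,"wz":0,"x":39,"y":-51.6,"z":-17,"grip":1}]'; python3 -c "
from rig import manip;s=manip.observe();print(s['joint_pos'].tolist(),s['ee_pos'].tolist(),s['orientation'].tolist(),s['time_s'])"
```

```text
time_s: 1.35
ee_pos: [396.5, -92.1, 387.8]
orientation: [0.981, 0.192, 0.0, 0.0]
contact_force: [1.2, 0.2, -0.3]
width: 1.0
grasp_force: 0.0
[-0.2895966617538104, -0.317883915699001, 1.8896969546203672, 5.279849967296997e-05, 1.5694342056842576, 0.8939331224520307] [396.4869299446636, -92.14152941281992, 387.79861783338487] [0.9813115705455098, 0.19242549464596528, 0.00016519580024878386, 5.686922062870411e-05] 1.35
```

```bash
python3 -m jog '[{"wx":0,"wy":0,"wz":-0.2,"x":1,"y":-2,"z":0,"grip":1},{"wx":0,"wy":0,"wz":-0.4,"x":2,"y":-4,"z":0,"grip":1},{"wx":0,"wy":0,"wz":-0.6,"x":3,"y":-6,"z":0,"grip":1},{"wx":0,"wy":0,"wz":-0.8,"x":4,"y":-8,"z":0,"grip":1},{"wx":0,"wy":0,"wz":-1.0,"x":5,"y":-10,"z":0,"grip":1},{"wx":0,"wy":0,"wz":-1.2,"x":6,"y":-12,"z":0,"grip":1},{"wx":0,"wy":0,"wz":-1.4,"x":7,"y":-13,"z":0,"grip":1},{"wx":0,"wy":0,"wz":-1.6,"x":7.5,"y":-13,"z":0,"grip":1},{"wx":0,"wy":0,"wz":-1.8,"x":7.5,"y":-13,"z":0,"grip":1},{"wx":0,"wy":0,"wz":-2.0,"x":7.5,"y":-13,"z":0,"grip":1}]'; python3 -m jog '[{"wx":0,"wy":0.15,"wz":0,"x":0,"y":0,"z":0,"grip":1},{"wx":0,"wy":0.3,"wz":0,"x":0,"y":0,"z":0,"grip":1},{"wx":0,"wy":0.3,"wz":0,"x":0,"y":0,"z":0,"grip":1}]';python3 -c "
from rig import manip;s=manip.observe();print(s['joint_pos'].tolist(),s['ee_pos'].tolist(),s['orientation'].tolist(),s['time_s'])"
```

```text
time_s: 2.6
ee_pos: [416.7, 54.7, 387.2]
orientation: [0.422, 0.906, -0.0, -0.001]
contact_force: [-0.8, 0.4, 0.0]
width: 0.999
grasp_force: 0.0
time_s: 2.98
ee_pos: [417.5, 53.2, 385.9]
orientation: [0.422, 0.894, 0.063, -0.137]
contact_force: [0.5, 0.1, 0.1]
width: 0.999
grasp_force: 0.0
[-0.10543729213745744, -0.1581888718020712, 1.795230026139282, 0.21037032574481462, 1.7220316961100333, -0.7844404132370529] [417.45905139116365, 53.178891537620714, 385.9382195212701] [0.42232610528613324, 0.8938620321494888, 0.0628369128357047, -0.1367583659624164] 2.975
```

```bash
cat > kin.py <<'E'
import numpy as np
from scipy.optimize import least_squares
from scipy.spatial.transform import Rotation as R
D=[([-1.21989,.26467,1.6052,0,1.27372,-.03688],[255.04,-624.27,229.44],[.98126,.19268,-.00015,-.00099]),
([-.28960,-.31788,1.88970,0,1.56943,.89393],[396.49,-92.14,387.80],[.98131,.19243,.00017,.00006]),
([-.105437,-.158189,1.795230,.210370,1.722032,-.784440],[417.459,53.179,385.938],[.422326,.893862,.062837,-.136758])]
def fk(q,P):
    a,d,L1,e,L2,lt,f,g=P
    r=lambda s,x:R.from_euler(s,x)
    A=r('z',q[0]);p=A.apply([a,f,d]);A=A*r('y',q[1]);p=p+A.apply([0,0,L1]);A=A*r('y',q[2]);p=p+A.apply([e,0,L2])
    A=A*r('z',q[3])*r('y',q[4]);p=p+A.apply([g,0,lt]);return p,A*r('z',q[5])
def fit(D):
    x0=[0,250,400,0,400,300,25,0]
    f=lambda P:np.r_[np.concatenate([fk(q,P)[0]-p for q,p,_ in D]),.003*(np.array(P)-x0)]
    return least_squares(f,x0)
if __name__=="__main__":
    s=fit(D);print(s.x.round(1),s.fun.round(1))
    for q,p,o in D:print((fk(q,s.x)[1].inv()*R.from_quat(o)).as_rotvec().round(3))
E
python3 kin.py
```

```text
[ 7.000e-01  2.468e+02  5.070e+02 -8.000e+00  5.645e+02  3.481e+02
  2.490e+01  5.000e-01] [ 0.   0.   0.   0.   0.  -0.  -0.  -0.  -0.   0.  -0.   0.3 -0.   0.5
  0.1 -0.   0. ]
[-0.     0.     1.571]
[-0.     0.     1.571]
[-0.    -0.     1.571]
```

```bash
cat >> kin.py <<'E'
P=fit(D).x
LO=np.array([-2.63,-.94,.31,-1.31,0,-2.55]);HI=np.array([2.63,2.18,2.57,4.45,2.66,2.55])
def FK(q):
    p,A=fk(q,P);return p,A*R.from_euler('z',np.pi/2)
def ik(p,A,q0):
    f=lambda q:np.r_[(FK(q)[0]-p)/100,(FK(q)[1].inv()*A).as_rotvec()]
    return least_squares(f,np.clip(q0,LO+.01,HI-.01),bounds=(LO,HI))
AX=np.array([565,-64.5]);PSI=np.radians(5.3)
def pose(phi,tilt=35,r=192,z=81,s=0):
    "tool along post at world angle phi(deg), s mm back along the tool"
    f=np.radians(phi);t=np.radians(tilt);er=np.array([np.cos(f),np.sin(f),0]);k=np.array([0,0,1.])
    zt=-np.sin(t)*er-np.cos(t)*k;xt=np.cos(t)*er-np.sin(t)*k
    p=np.r_[AX,0]+r*er+z*k-s*zt;return p,R.from_matrix(np.c_[xt,np.cross(zt,xt),zt])
E
python3 - <<'E'
from kin import *
for tilt in(35,28):
  for s in(0,100):
    q=np.array(D[2][0])
    for phi in range(77,154,12)[::-1] if 0 else (149,137,125,113,101,89,77):
        p,A=pose(phi,tilt,s=s)
        b=min((ik(p,A,q0) for q0 in(q,D[2][0],[0,-.5,2.3,0,1,-1],[.3,0,2,1.5,1,-1],[0.3,0,2,-1,1,0])),key=lambda s:s.cost);q=b.x
        print(tilt,s,phi,q.round(2),"cost %.4f"%b.cost)
E
```

```text
35 0 149 [ 0.45 -0.3   2.57 -0.79  0.74 -0.  ] cost 0.0020
35 0 137 [ 0.56 -0.14  2.47 -0.84  0.83  0.33] cost 0.0000
35 0 125 [ 0.59  0.03  2.31 -0.78  0.95  0.49] cost 0.0000
35 0 113 [ 0.57  0.18  2.15 -0.7   1.06  0.6 ] cost 0.0000
35 0 101 [ 0.54  0.31  1.98 -0.63  1.17  0.69] cost 0.0000
35 0 89 [ 0.48  0.43  1.81 -0.55  1.28  0.77] cost 0.0000
35 0 77 [ 0.42  0.53  1.65 -0.49  1.38  0.84] cost 0.0000
35 100 149 [ 0.65 -0.57  2.57 -0.68  1.01 -0.05] cost 0.0000
35 100 137 [ 0.72 -0.3   2.41 -0.7   1.08  0.26] cost 0.0000
35 100 125 [ 0.72 -0.09  2.24 -0.67  1.16  0.44] cost 0.0000
35 100 113 [ 0.68  0.09  2.06 -0.62  1.25  0.56] cost 0.0000
35 100 101 [ 0.62  0.25  1.88 -0.56  1.34  0.66] cost 0.0000
35 100 89 [ 0.55  0.39  1.69 -0.51  1.44  0.74] cost 0.0000
35 100 77 [ 0.48  0.52  1.5  -0.45  1.55  0.82] cost 0.0000
28 0 149 [ 0.34 -0.34  2.56 -0.61  0.69 -0.26] cost 0.0000
28 0 137 [ 0.46 -0.17  2.44 -0.66  0.8   0.09] cost 0.0000
28 0 125 [ 0.5  -0.01  2.3  -0.64  0.9   0.31] cost 0.0000
28 0 113 [ 0.5   0.13  2.15 -0.59  1.    0.46] cost 0.0000
28 0 101 [ 0.48  0.26  2.   -0.53  1.1   0.58] cost 0.0000
28 0 89 [ 0.43  0.37  1.84 -0.47  1.2   0.68] cost 0.0000
28 0 77 [ 0.38  0.47  1.69 -0.41  1.29  0.78] cost 0.0000
28 100 149 [ 0.48 -0.55  2.5  -0.5   0.98 -0.31] cost 0.0000
28 100 137 [ 0.59 -0.33  2.37 -0.55  1.05  0.04] cost 0.0000
28 100 125 [ 0.61 -0.14  2.22 -0.55  1.12  0.26] cost 0.0000
28 100 113 [ 0.59  0.03  2.06 -0.52  1.2   0.42] cost 0.0000
28 100 101 [ 0.55  0.18  1.9  -0.48  1.28  0.55] cost 0.0000
28 100 89 [ 0.5   0.32  1.73 -0.43  1.37  0.66] cost 0.0000
28 100 77 [ 0.43  0.44  1.56 -0.38  1.46  0.76] cost 0.0000
```

```bash
cat >> kin.py <<'E'
def hp(phi,s,lag=8,tilt=32):
    p0,_=pose(phi);_,A=pose(phi-lag,tilt);return p0-s*A.as_matrix()[:,2],A
def rel(p,A,p1,A1):
    "wx wy wz (rad), x y z (cm)"
    return np.r_[(A.inv()*A1).as_rotvec(),A.inv().apply(p1-p)/10].round(2)
def now():
    from rig import manip
    s=manip.observe();return s['ee_pos'],R.from_quat(s['orientation']),s
E
python3 - <<'E'
from kin import *
p,A,s=now()
q=np.array([.6,-.5,2.4,-.6,1,-.1])
for ph,ss in((149.3,110),(149.3,60),(149.3,8),(137,8),(125,8),(101,8),(77.3,8),(77.3,110)):
    P1=hp(ph,ss);b=ik(*P1,q);q=b.x;print(ph,ss,P1[0].round(),q.round(2),"%.4f"%b.cost)
a=hp(149.3,110);print("to app",rel(p,A,*a));
print("to app, keep 386 height",rel(p,A,a[0]+[0,0,60],a[1]))
print("in",rel(*a,*hp(149.3,8)))
b=hp(149.3,8)
for k in range(3,28,3):print(k,rel(*b,*hp(149.3-k,8)))
E
```

```text
149.3 110 [354.  70. 174.] [ 0.63 -0.49  2.48 -0.62  1.08  0.02] 0.0000
149.3 60 [375.  53. 132.] [ 0.54 -0.41  2.52 -0.67  0.93  0.03] 0.0000
149.3 8 [397.  36.  88.] [ 0.46 -0.3   2.55 -0.75  0.79  0.07] 0.0000
137 8 [422.  70.  88.] [ 0.54 -0.11  2.41 -0.73  0.91  0.34] 0.0000
125 8 [453.  97.  88.] [ 0.56  0.05  2.25 -0.67  1.01  0.5 ] 0.0000
101 8 [528. 128.  88.] [ 0.5   0.32  1.93 -0.53  1.21  0.72] 0.0000
77.3 8 [609. 127.  88.] [ 0.38  0.54  1.61 -0.41  1.41  0.9 ] 0.0000
77.3 110 [628. 177. 174.] [ 0.44  0.53  1.45 -0.38  1.58  0.87] 0.0000
to app [-0.03 -0.86 -0.21 -1.24 -3.73 21.8 ]
to app, keep 386 height [-0.03 -0.86 -0.21  0.55 -3.75 16.07]
in [ 0.   0.   0.  -0.  -0.  10.2]
3 [ 0.03  0.    0.04  0.1   1.02 -0.06]
6 [ 0.06  0.    0.09  0.15  2.05 -0.09]
9 [ 0.08  0.    0.13  0.15  3.07 -0.09]
12 [ 0.11  0.    0.18  0.11  4.1  -0.07]
15 [ 0.14  0.    0.22  0.02  5.12 -0.02]
18 [ 0.17  0.    0.27 -0.11  6.14  0.07]
21 [ 0.19  0.    0.31 -0.28  7.14  0.18]
24 [ 0.22  0.    0.36 -0.5   8.14  0.31]
27 [ 0.25  0.    0.4  -0.77  9.12  0.48]
```

```bash
python3 -m jog '[{"wx":0,"wy":-0.17,"wz":-0.05,"x":1,"y":-1,"z":0,"grip":0.5},{"wx":-0.01,"wy":-0.34,"wz":-0.1,"x":1.5,"y":-2,"z":2,"grip":0.5},{"wx":-0.02,"wy":-0.51,"wz":-0.14,"x":2,"y":-3,"z":5,"grip":0.5},{"wx":-0.02,"wy":-0.68,"wz":-0.18,"x":1.5,"y":-3.7,"z":9,"grip":0.5},{"wx":-0.03,"wy":-0.86,"wz":-0.21,"x":0.8,"y":-3.7,"z":13,"grip":0.5},{"wx":-0.03,"wy":-0.86,"wz":-0.21,"x":0.5,"y":-3.7,"z":16,"grip":0.5},{"wx":-0.03,"wy":-0.86,"wz":-0.21,"x":0.5,"y":-3.7,"z":16,"grip":0.5}]'
python3 - <<'E'
from kin import *
from h import *
p,A,s=now()
print(s['joint_pos'].round(3));print(p,"app",rel(p,A,*hp(149.3,110)),"in",rel(p,A,*hp(149.3,8)))
f,d=manip.grab_frame("wrist");cv2.imwrite("pics/w1.png",f[:,:,::-1])
c=manip.calibration("wrist");M=c["mount"];K=c["camera_matrix"]
def pw(X):
    X=A.inv().apply(np.array(X)-p);X=M[:3,:3].T@(X-M[:3,3]);u=K@X;return (u[:2]/u[2]).round()
for r,z in((160,36),(192,81),(207,103)):
    print(pw(hp(149.3,0)[0]+np.array([0,0,z-81])+(r-192)*np.array([np.cos(2.606),np.sin(2.606),0])))
E
```

```text
time_s: 3.85
ee_pos: [353.2, 71.6, 234.0]
orientation: [0.315, 0.908, -0.091, 0.262]
contact_force: [0.3, 0.8, 0.3]
width: 0.498
grasp_force: 0.0
[ 0.644 -0.543  2.401 -0.589  1.192 -0.062]
[353.17276316  71.6330718  234.03666705] app [ 0.    0.    0.01  3.02 -0.05  5.16] in [ 0.000e+00  0.000e+00  1.000e-02  3.060e+00 -8.000e-02  1.536e+01]
[332. 168.]
[327. 175.]
[324. 180.]
```

View pics/w1.png

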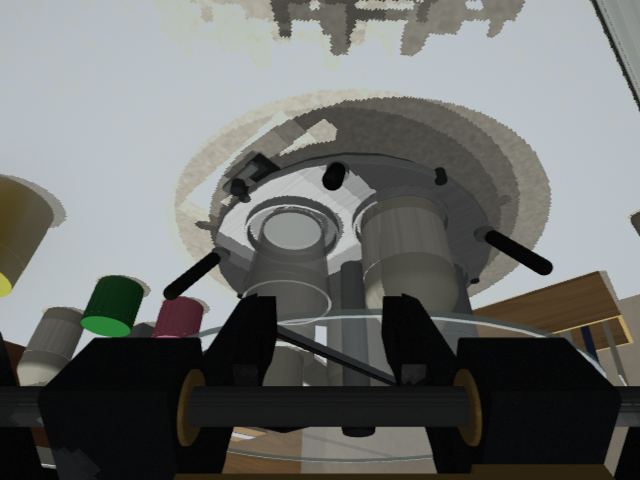

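The wrist image shows the front-left handle at (335,177). I predicted (327,175), so it sits about 4 mm further along tool y.

```bash
python3 -m jog '[{"wx":0,"wy":0,"wz":0,"x":2,"y":0.2,"z":3,"grip":0.5},{"wx":0,"wy":0,"wz":0,"x":3,"y":0.4,"z":6,"grip":0.5},{"wx":0,"wy":0,"wz":0,"x":3,"y":0.4,"z":9,"grip":0.5},{"wx":0,"wy":0,"wz":0,"x":3,"y":0.4,"z":12,"grip":0.5},{"wx":0,"wy":0,"wz":0,"x":3,"y":0.4,"z":14,"grip":0.5},{"wx":0,"wy":0,"wz":0,"x":3,"y":0.4,"z":15.3,"grip":0.5},{"wx":0,"wy":0,"wz":0,"x":3,"y":0.4,"z":15.3,"grip":0.5}]'
python3 - <<'E'
from kin import *
from h import *
p,A,s=now()
print(s['joint_pos'].round(3),p,"goal",rel(p,A,*hp(149.3,8)),s['contact_force'])
E
```

```text
time_s: 4.78
ee_pos: [403.1, 38.7, 91.9]
orientation: [0.319, 0.906, -0.091, 0.263]
contact_force: [0.1, 0.3, 0.6]
width: 0.497
grasp_force: 0.0
[ 0.458 -0.276  2.529 -0.757  0.781  0.086] [403.1455276   38.69443152  91.8824585 ] goal [ 0.    0.01 -0.    0.52 -0.61  0.16] [0.13361871 0.3460963  0.64377404]
```

```bash
python3 -m jog '[{"wx":0.01,"wy":0,"wz":0.02,"x":0.3,"y":0.5,"z":0,"grip":0.5},{"wx":0.03,"wy":0,"wz":0.04,"x":0.5,"y":1,"z":0,"grip":0.5},{"wx":0.06,"wy":0,"wz":0.09,"x":0.55,"y":2,"z":0,"grip":0.5},{"wx":0.08,"wy":0,"wz":0.13,"x":0.55,"y":3,"z":0,"grip":0.5},{"wx":0.11,"wy":0,"wz":0.18,"x":0.5,"y":4.1,"z":0,"grip":0.5},{"wx":0.14,"wy":0,"wz":0.22,"x":0.4,"y":5.1,"z":0.1,"grip":0.5},{"wx":0.17,"wy":0,"wz":0.27,"x":0.3,"y":6.1,"z":0.2,"grip":0.5},{"wx":0.19,"wy":0,"wz":0.31,"x":0.1,"y":7.1,"z":0.3,"grip":0.5},{"wx":0.22,"wy":0,"wz":0.36,"x":-0.1,"y":8.1,"z":0.4,"grip":0.5}]'
python3 - <<'E'
from kin import *
from h import *
p,A,s=now()
g=hp(149.3-24,8)
print(p,"goal",rel(p,A,*g),s['contact_force'])
for k in range(3,28,3):print(k,rel(p,A,*hp(149.3-24-k,8)))
E
```

```text
time_s: 5.9
ee_pos: [455.7, 101.5, 89.3]
orientation: [0.502, 0.819, -0.14, 0.239]
contact_force: [0.1, -0.4, 0.1]
width: 0.498
grasp_force: 0.3
[455.65604706 101.54779969  89.25542002] goal [ 0.01  0.   -0.01 -0.21 -0.57  0.3 ] [ 0.10443564 -0.37334851  0.07344296]
3 [ 0.03  0.    0.04 -0.1   0.45  0.24]
6 [ 0.06  0.    0.08 -0.05  1.47  0.22]
9 [ 0.09  0.    0.13 -0.03  2.5   0.22]
12 [ 0.12  0.    0.17 -0.07  3.53  0.26]
15 [ 0.15  0.    0.21 -0.15  4.55  0.32]
18 [ 0.17  0.    0.26 -0.27  5.57  0.41]
21 [ 0.2   0.    0.3  -0.44  6.57  0.52]
24 [ 0.23  0.    0.35 -0.65  7.57  0.67]
27 [ 0.26  0.    0.39 -0.91  8.55  0.84]
```

```bash
python3 -m jog '[{"wx":0.03,"wy":0,"wz":0.04,"x":-0.1,"y":0.8,"z":0.2,"grip":0.5},{"wx":0.06,"wy":0,"wz":0.08,"x":-0.05,"y":1.6,"z":0.2,"grip":0.5},{"wx":0.09,"wy":0,"wz":0.13,"x":0,"y":2.6,"z":0.2,"grip":0.5},{"wx":0.12,"wy":0,"wz":0.17,"x":-0.05,"y":3.5,"z":0.2,"grip":0.5},{"wx":0.15,"wy":0,"wz":0.21,"x":-0.15,"y":4.5,"z":0.3,"grip":0.5},{"wx":0.17,"wy":0,"wz":0.26,"x":-0.3,"y":5.6,"z":0.4,"grip":0.5},{"wx":0.2,"wy":0,"wz":0.3,"x":-0.4,"y":6.6,"z":0.5,"grip":0.5},{"wx":0.23,"wy":0,"wz":0.35,"x":-0.6,"y":7.6,"z":0.7,"grip":0.5},{"wx":0.26,"wy":0,"wz":0.39,"x":-0.9,"y":8.5,"z":0.8,"grip":0.5}]'
python3 - <<'E'
from kin import *
from h import *
p,A,s=now()
print(p,s['contact_force'])
for a in(98,92,86,83,80,77,75,73):print(a,rel(p,A,*hp(a,8)))
f,_=manip.grab_frame("top");cv2.imwrite("pics/t2.png",f[130:335,250:455,::-1].repeat(2,0).repeat(2,1))
E
```

```text
time_s: 7.02
ee_pos: [536.5, 129.4, 86.8]
orientation: [0.678, 0.681, -0.197, 0.194]
contact_force: [-0.5, 0.6, -0.5]
width: 0.5
grasp_force: 0.5
[536.46264876 129.37939562  86.80783959] [-0.4993374   0.57079939 -0.4501075 ]
98 [-0.    0.    0.01 -0.01  0.18 -0.11]
92 [ 0.05  0.    0.09  0.12  2.23 -0.21]
86 [ 0.11  0.    0.18  0.07  4.28 -0.19]
83 [ 0.14  0.    0.23 -0.02  5.3  -0.13]
80 [ 0.16  0.    0.27 -0.16  6.32 -0.05]
77 [ 0.19  0.    0.32 -0.34  7.32  0.05]
75 [ 0.21  0.    0.35 -0.48  7.99  0.14]
73 [ 0.23  0.    0.38 -0.65  8.64  0.24]
```

View pics/t2.png

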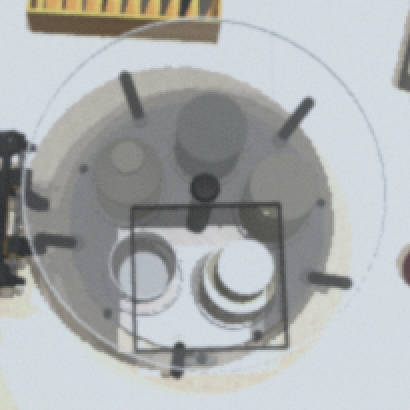

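The turntable is turning. The capped jar is at crop (243,270), entering the hatch, and the handle is at (55,241), between the fingers.

```bash
python3 -m jog '[{"wx":0.03,"wy":0,"wz":0.05,"x":0.1,"y":1.2,"z":-0.1,"grip":0.5},{"wx":0.05,"wy":0,"wz":0.09,"x":0.1,"y":2.2,"z":-0.2,"grip":0.5},{"wx":0.08,"wy":0,"wz":0.14,"x":0.1,"y":3.2,"z":-0.2,"grip":0.5},{"wx":0.11,"wy":0,"wz":0.18,"x":0.1,"y":4.3,"z":-0.2,"grip":0.5},{"wx":0.14,"wy":0,"wz":0.23,"x":0,"y":5.2,"z":-0.1,"grip":0.5},{"wx":0.16,"wy":0,"wz":0.26,"x":-0.1,"y":6,"z":0,"grip":0.5},{"wx":0.18,"wy":0,"wz":0.29,"x":-0.2,"y":6.7,"z":0,"grip":0.5},{"wx":0.19,"wy":0,"wz":0.32,"x":-0.3,"y":7.3,"z":0,"grip":0.5},{"wx":0.19,"wy":0,"wz":0.32,"x":-0.3,"y":7.3,"z":0,"grip":0.5},{"wx":0.19,"wy":0,"wz":0.32,"x":-0.3,"y":7.3,"z":0,"grip":0.5}]'
python3 -m jog '[{"wx":0,"wy":0,"wz":0,"x":0,"y":0,"z":-1,"grip":0.65},{"wx":0,"wy":0,"wz":0,"x":0,"y":0,"z":-3,"grip":0.7},{"wx":0,"wy":0,"wz":0,"x":0,"y":0,"z":-6,"grip":0.7},{"wx":0,"wy":0,"wz":0,"x":0,"y":0,"z":-10,"grip":0.7},{"wx":0,"wy":0,"wz":0,"x":0.5,"y":0,"z":-15,"grip":0.7},{"wx":0,"wy":0,"wz":0,"x":0.5,"y":0,"z":-20,"grip":0.7},{"wx":0,"wy":0,"wz":0,"x":0.5,"y":0,"z":-25,"grip":0.7},{"wx":0,"wy":0,"wz":0,"x":0.5,"y":0,"z":-27,"grip":0.7}]'
python3 - <<'E'
from kin import *
from h import *
p,A,s=now()
print(s['joint_pos'].round(3),p,A.as_matrix().round(3))
f,d=manip.grab_frame("top");np.savez("top3.npz",p=f,d=d)
c=cv2.resize(f[190:340,150:450],None,fx=2.6,fy=2.6,interpolation=cv2.INTER_CUBIC);cv2.imwrite("pics/t3.png",c[:,:,::-1])
h=AX+100*np.array([-np.cos(PSI),-np.sin(PSI)])
print("hatch",h,"exp cap top px",proj("top",[*h,202]),(proj("top",[*h,202])-[150,190])*2.6)
E
```

```text
time_s: 8.32
ee_pos: [608.5, 127.2, 88.2]
orientation: [0.792, 0.545, -0.227, 0.159]
contact_force: [0.1, -1.0, -0.2]
width: 0.5
grasp_force: 0.0
time_s: 9.32
ee_pos: [661.6, 268.4, 319.8]
orientation: [0.792, 0.545, -0.223, 0.159]
contact_force: [0.0, 0.0, 0.2]
width: 0.702
grasp_force: 0.0
[ 0.517  0.59   1.088 -0.367  1.885  0.844] [661.57051605 268.39739179 319.82457994] [[ 0.306  0.935 -0.18 ]
 [ 0.793 -0.355 -0.495]
 [-0.527  0.009 -0.85 ]]
hatch [465.42753018 -73.73705874] exp cap top px [354.03893889 268.86378557] [530.5012411  205.04584247]
```

View pics/t3.png

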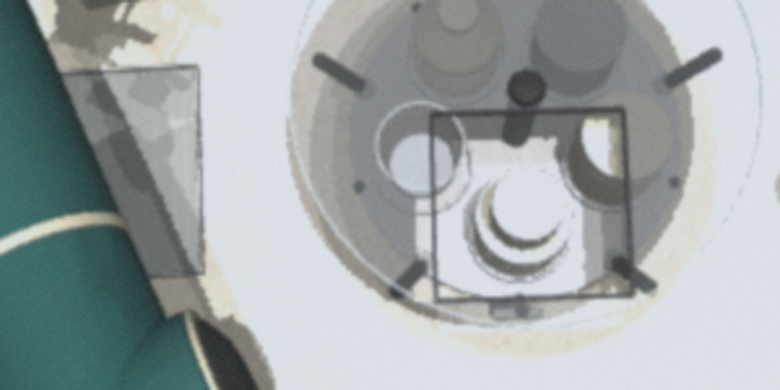

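The carousel has clicked: the cap top is at crop (530,205), exactly where I predicted, and the fingers are clear. Next I go above the hatch.

```bash
cat >> kin.py <<'E'
def down(yaw):
    c,s=np.cos(np.radians(yaw)),np.sin(np.radians(yaw));return R.from_matrix([[c,s,0],[s,-c,0],[0,0,-1]])
E
python3 - <<'E'
from kin import *
p,A,s=now()
t=np.array([465.4,-73.7,330.]);B=down(5.3)
b=ik(t,B,np.array([-.2,-.2,1.8,0,1.5,1.27]));print(b.x.round(2),b.cost)
b=ik(np.array([465.4,-73.7,180.]),B,np.array([-.2,-.2,1.8,0,1.5,1.27]));print(b.x.round(2),b.cost)
b=ik(np.array([558,331,47.]),B,np.array([.5,.2,1.8,0,1.5,1.9]));print(b.x.round(2),b.cost)
rv=(A.inv()*B).as_rotvec()
for k in(.1,.25,.4,.55,.7,.85,1):
    tt=p+(t-p)*k+[0,0,40*np.sin(np.pi*k)];print(k,(rv*k).round(2),(A.inv().apply(tt-p)/10).round(1))
E
```

```text
[-0.21 -0.18  1.88 -0.    1.44  1.27] 6.863213165754122e-29
[-0.21 -0.09  2.09 -0.    1.15  1.27] 2.447836887793091e-18
[0.5  0.37 1.82 0.   0.95 1.98] 3.531111047678751e-30
0.1 [0.03 0.05 0.11] [-4.  -0.6  0.9]
0.25 [0.08 0.12 0.27] [-9.9 -1.5  2.5]
0.4 [0.13 0.2  0.43] [-15.5  -2.4   4.6]
0.55 [0.17 0.27 0.6 ] [-20.6  -3.4   7.5]
0.7 [0.22 0.34 0.76] [-25.3  -4.3  11. ]
0.85 [0.27 0.42 0.92] [-29.6  -5.3  15.2]
1 [0.32 0.49 1.08] [-33.7  -6.2  19.7]
```

```bash
python3 -m jog '[{"wx":0.03,"wy":0.05,"wz":0.11,"x":-4,"y":-0.6,"z":0.9,"grip":1},{"wx":0.08,"wy":0.12,"wz":0.27,"x":-9.9,"y":-1.5,"z":2.5,"grip":1},{"wx":0.13,"wy":0.2,"wz":0.43,"x":-15.5,"y":-2.4,"z":4.6,"grip":1},{"wx":0.17,"wy":0.27,"wz":0.6,"x":-20.6,"y":-3.4,"z":7.5,"grip":1},{"wx":0.22,"wy":0.34,"wz":0.76,"x":-25.3,"y":-4.3,"z":11,"grip":1},{"wx":0.27,"wy":0.42,"wz":0.92,"x":-29.6,"y":-5.3,"z":15.2,"grip":1},{"wx":0.32,"wy":0.49,"wz":1.08,"x":-33.7,"y":-6.2,"z":19.7,"grip":1},{"wx":0.32,"wy":0.49,"wz":1.08,"x":-33.7,"y":-6.2,"z":19.7,"grip":1},{"wx":0.32,"wy":0.49,"wz":1.08,"x":-33.7,"y":-6.2,"z":19.7,"grip":1}]'
cat >> h.py <<'E'
from scipy.spatial.transform import Rotation as R
def wray(u,v,z,s):
    c=manip.calibration("wrist");M=c["mount"];K=c["camera_matrix"];A=R.from_quat(s['orientation'])
    o=s['ee_pos']+A.apply(M[:3,3]);d=A.apply(M[:3,:3]@np.linalg.solve(K,[u,v,1.]));return o+d*(z-o[2])/d[2]
def wproj(X,s):
    c=manip.calibration("wrist");M=c["mount"];K=c["camera_matrix"];A=R.from_quat(s['orientation'])
    X=A.inv().apply(np.array(X,float)-s['ee_pos']);u=K@(M[:3,:3].T@(X-M[:3,3]));return (u[:2]/u[2]).round()
E
python3 - <<'E'
from h import *
from kin import now
p,A,s=now();f,d=manip.grab_frame("wrist");np.savez("w4.npz",p=f,d=d)
print(p,s['orientation'],"cap top predicted",wproj([465.4,-73.7,202],s))
cv2.imwrite("pics/w4.png",f[:,:,::-1])
E
```

```text
time_s: 10.5
ee_pos: [463.3, -76.9, 327.2]
orientation: [0.999, 0.046, -0.004, 0.0]
contact_force: [-0.3, 0.2, -0.2]
width: 0.999
grasp_force: 0.0
[463.34888182 -76.92211063 327.19058636] [ 9.98940822e-01  4.58392203e-02 -3.98001410e-03  3.99204327e-04] cap top predicted [324. 223.]
```

View pics/w4.png

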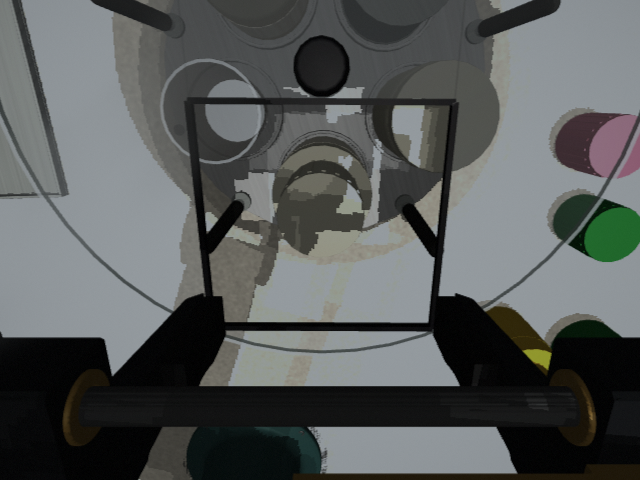

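The cap top's arc runs from about (276,215) to (372,215), with its upper edge at (322,172). That matches the prediction of (324,223). I'll fix the centre by depth.

```bash
python3 - <<'E'
from h import *
z=np.load("w4.npz");d=z["d"];s=manip.observe()
c=manip.calibration("wrist");M=c["mount"];K=c["camera_matrix"];A=R.from_quat(s['orientation'])
v,u=np.mgrid[100:330,180:460];dd=d[v,u]
X=np.stack([(u-K[0,2])/K[0,0]*dd,(v-K[1,2])/K[1,1]*dd,dd],-1).reshape(-1,3)
W=s['ee_pos']+A.apply(X@M[:3,:3].T+M[:3,3])
m=(abs(W[:,2]-202)<6)&(np.hypot(W[:,0]-465,W[:,1]+74)<50)
P=W[m];print(m.sum(),P.min(0),P.max(0),np.median(P,0));(a,b),r=cv2.minEnclosingCircle(P[:,:2].astype(np.float32));print(a,b,r)
from kin import *
p=s['ee_pos'];t=np.array([(P[:,0].min()+P[:,0].max())/2,(P[:,1].min()+P[:,1].max())/2,180]);
print(t,rel(p,A,t,down(5.3)))
E
```

```text
5857 [ 438.51813248 -101.06522129  196.01899727] [502.88336035 -37.01577692 203.16003622] [472.19183728 -69.04728513 200.73720766]
470.7640380859375 -69.02912139892578 32.38664627075195Traceback (most recent call last):
  File "<stdin>", line 10, in <module>
IndexError: too many indices for array: array is 1-dimensional, but 2 were indexed
```

```bash
python3 - <<'E'
from kin import *
p,A,s=now();print(rel(p,A,np.array([470,-70,180.]),down(5.3)))
E
```

```text
[ 0.000e+00  1.000e-02  0.000e+00  7.600e-01 -5.600e-01  1.473e+01]
```

```bash
python3 -m jog '[{"wx":0,"wy":0,"wz":0,"x":0.8,"y":-0.6,"z":3,"grip":1},{"wx":0,"wy":0.01,"wz":0,"x":0.8,"y":-0.6,"z":6.5,"grip":1},{"wx":0,"wy":0.01,"wz":0,"x":0.8,"y":-0.6,"z":10,"grip":1},{"wx":0,"wy":0.01,"wz":0,"x":0.8,"y":-0.6,"z":13,"grip":1},{"wx":0,"wy":0.01,"wz":0,"x":0.8,"y":-0.6,"z":14.6,"grip":1},{"wx":0,"wy":0.01,"wz":0,"x":0.8,"y":-0.6,"z":14.6,"grip":1}]'
python3 -m jog '[{"wx":0,"wy":0,"wz":0,"x":0,"y":0,"z":0,"grip":0.82},{"wx":0,"wy":0,"wz":0,"x":0,"y":0,"z":0,"grip":0.75},{"wx":0,"wy":0,"wz":0,"x":0,"y":0,"z":0,"grip":0.68},{"wx":0,"wy":0,"wz":0,"x":0,"y":0,"z":0,"grip":0.65},{"wx":0,"wy":0,"wz":0,"x":0,"y":0,"z":0,"grip":0.65}]'
```

```text
time_s: 11.3
ee_pos: [469.7, -68.8, 179.5]
orientation: [0.999, 0.048, -0.001, -0.0]
contact_force: [-0.0, 1.0, -0.2]
width: 1.0
grasp_force: 0.0
time_s: 11.92
ee_pos: [470.5, -70.4, 181.7]
orientation: [0.999, 0.046, 0.002, 0.0]
contact_force: [-0.9, 0.7, 6.7]
width: 0.735
grasp_force: 30.0
```

```bash
python3 -m jog '[{"wx":0,"wy":0,"wz":0,"x":0,"y":0,"z":-1,"grip":0.65},{"wx":0,"wy":0,"wz":0,"x":0,"y":0,"z":-3,"grip":0.65},{"wx":0,"wy":0,"wz":0,"x":0,"y":0,"z":-5.5,"grip":0.65},{"wx":0,"wy":0,"wz":0,"x":0,"y":0,"z":-8.5,"grip":0.65},{"wx":0,"wy":0,"wz":0,"x":0,"y":0,"z":-12,"grip":0.65},{"wx":0,"wy":0,"wz":0,"x":0,"y":0,"z":-15,"grip":0.65},{"wx":0,"wy":0,"wz":0,"x":0,"y":0,"z":-16,"grip":0.65}]'
python3 - <<'E'
from h import *
from kin import *
p,A,s=now();f,d=manip.grab_frame("top");np.savez("top5.npz",p=f,d=d)
print(p,rel(p,A,np.array([558,331,150.]),down(5.3)))
# tray check
print("tray mid px",proj("top",[508,325,3]),[proj("top",[508+x*.993-y*.118,325+x*.118+y*.993,3]).round() for x,y in((50,0),(-50,0))])
E
```

```text
time_s: 12.8
ee_pos: [470.0, -70.5, 342.5]
orientation: [0.999, 0.046, 0.002, 0.001]
contact_force: [0.8, -0.1, -0.6]
width: 0.731
grasp_force: 30.0
[470.02953763 -70.46592508 342.47733374] [  0.    -0.    -0.    12.38 -39.2   19.24]
tray mid px [200.35510901 257.26054497] [array([200., 239.]), array([201., 276.])]
```

```bash
python3 -m jog '[{"wx":0,"wy":0,"wz":0,"x":1,"y":-3,"z":0,"grip":0.65},{"wx":0,"wy":0,"wz":0,"x":2.5,"y":-8,"z":0,"grip":0.65},{"wx":0,"wy":0,"wz":0,"x":4,"y":-13.5,"z":0,"grip":0.65},{"wx":0,"wy":0,"wz":0,"x":6,"y":-19,"z":0,"grip":0.65},{"wx":0,"wy":0,"wz":0,"x":8,"y":-24.5,"z":1,"grip":0.65},{"wx":0,"wy":0,"wz":0,"x":10,"y":-30,"z":3,"grip":0.65},{"wx":0,"wy":0,"wz":0,"x":11.5,"y":-35,"z":7,"grip":0.65},{"wx":0,"wy":0,"wz":0,"x":12.4,"y":-38.5,"z":12,"grip":0.65},{"wx":0,"wy":0,"wz":0,"x":12.4,"y":-39.2,"z":17,"grip":0.65},{"wx":0,"wy":0,"wz":0,"x":12.4,"y":-39.2,"z":19,"grip":0.65}]'
python3 - <<'E'
from h import *
from kin import *
p,A,s=now();f,d=manip.grab_frame("wrist");np.savez("w6.npz",p=f,d=d)
print(p,rel(p,A,np.array([558,331,50.]),down(5.3)))
cv2.imwrite("pics/w6.png",f[:,:,::-1])
E
```

```text
time_s: 14.1
ee_pos: [553.2, 330.4, 144.0]
orientation: [0.999, 0.047, -0.004, 0.002]
contact_force: [0.1, 0.4, -0.6]
width: 0.736
grasp_force: 30.0
[553.15736002 330.3689841  143.95187605] [ 0.    0.01  0.    0.57 -0.06  9.39]
```

View pics/w6.png

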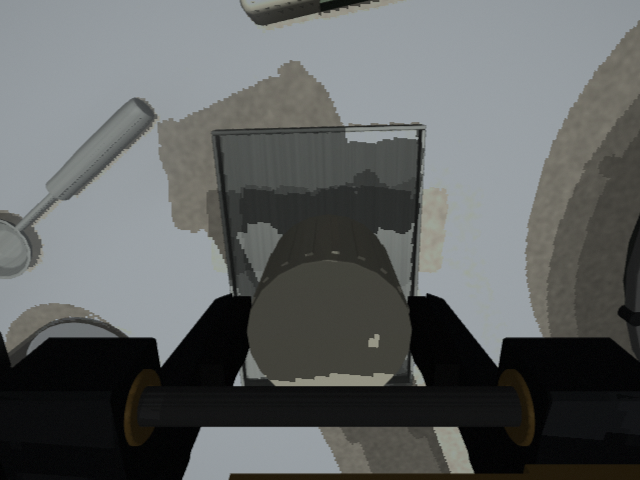

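The cap is held at (330,320), upright, over the tray, whose side edges are at columns 215 and 425 and far edge at row 128. Lowering now.

```bash
python3 -m jog '[{"wx":0,"wy":0,"wz":0,"x":0.3,"y":0,"z":3,"grip":0.65},{"wx":0,"wy":0.01,"wz":0,"x":0.5,"y":0,"z":6,"grip":0.65},{"wx":0,"wy":0.01,"wz":0,"x":0.5,"y":0,"z":8,"grip":0.65},{"wx":0,"wy":0.01,"wz":0,"x":0.5,"y":0,"z":9,"grip":0.65},{"wx":0,"wy":0.01,"wz":0,"x":0.5,"y":0,"z":9.1,"grip":0.65},{"wx":0,"wy":0.01,"wz":0,"x":0.5,"y":0,"z":9.2,"grip":0.65}]'
python3 -m jog '[{"wx":0,"wy":0,"wz":0,"x":0,"y":0,"z":0.1,"grip":0.65},{"wx":0,"wy":0,"wz":0,"x":0,"y":0,"z":0.2,"grip":0.65},{"wx":0,"wy":0,"wz":0,"x":0,"y":0,"z":0.2,"grip":0.65}]'
```

```text
time_s: 14.9
ee_pos: [562.9, 332.4, 59.6]
orientation: [0.999, 0.046, 0.006, -0.001]
contact_force: [0.3, 0.2, 0.0]
width: 0.73
grasp_force: 30.0
time_s: 15.28
ee_pos: [562.0, 332.1, 56.4]
orientation: [0.999, 0.046, 0.005, -0.0]
contact_force: [0.2, -0.1, -0.6]
width: 0.734
grasp_force: 30.0
```

```bash
python3 -m jog '[{"wx":0,"wy":-0.01,"wz":0,"x":0,"y":0,"z":0.2,"grip":0.65},{"wx":0,"wy":-0.01,"wz":0,"x":0,"y":0,"z":0.4,"grip":0.65},{"wx":0,"wy":-0.01,"wz":0,"x":0,"y":0,"z":0.5,"grip":0.65},{"wx":0,"wy":-0.01,"wz":0,"x":0,"y":0,"z":0.5,"grip":0.65}]'
python3 -m jog '[{"wx":0,"wy":0,"wz":0,"x":0,"y":0,"z":0.15,"grip":0.65},{"wx":0,"wy":0,"wz":0,"x":0,"y":0,"z":0.25,"grip":0.65},{"wx":0,"wy":0,"wz":0,"x":0,"y":0,"z":0.25,"grip":0.65}]'
```

```text
time_s: 15.78
ee_pos: [561.9, 331.8, 51.0]
orientation: [0.999, 0.046, 0.0, 0.0]
contact_force: [-0.1, 0.2, -0.1]
width: 0.731
grasp_force: 30.0
time_s: 16.15
ee_pos: [562.0, 332.0, 48.9]
orientation: [0.999, 0.046, 0.0, 0.0]
contact_force: [-0.9, -0.1, 0.4]
width: 0.727
grasp_force: 30.0
```

```bash
python3 -m jog '[{"wx":0,"wy":0,"wz":0,"x":0,"y":0,"z":0.1,"grip":0.65},{"wx":0,"wy":0,"wz":0,"x":0,"y":0,"z":0.2,"grip":0.65},{"wx":0,"wy":0,"wz":0,"x":0,"y":0,"z":0.2,"grip":0.65}]'
```

```text
time_s: 16.52
ee_pos: [562.0, 332.0, 48.7]
orientation: [0.999, 0.046, 0.0, 0.0]
contact_force: [-4.4, -2.3, 10.8]
width: 0.732
grasp_force: 30.0
```

Contact is felt, so I release, rise and return above the hatch.

```bash
python3 -m jog '[{"wx":0,"wy":0,"wz":0,"x":0,"y":0,"z":0,"grip":0.8},{"wx":0,"wy":0,"wz":0,"x":0,"y":0,"z":0,"grip":0.95},{"wx":0,"wy":0,"wz":0,"x":0,"y":0,"z":0,"grip":1},{"wx":0,"wy":0,"wz":0,"x":0,"y":0,"z":-2,"grip":1},{"wx":0,"wy":0,"wz":0,"x":0,"y":0,"z":-6,"grip":1},{"wx":0,"wy":0,"wz":0,"x":0,"y":0,"z":-12,"grip":1},{"wx":0,"wy":0,"wz":0,"x":0,"y":0,"z":-18,"grip":1},{"wx":0,"wy":0,"wz":0,"x":0,"y":0,"z":-24,"grip":1},{"wx":0,"wy":0,"wz":0,"x":-1,"y":3,"z":-29,"grip":1}]'
python3 -m jog '[{"wx":0,"wy":0,"wz":0,"x":-1.7,"y":5.5,"z":0,"grip":1},{"wx":0,"wy":0,"wz":0,"x":-3.4,"y":11,"z":0,"grip":1},{"wx":0,"wy":0,"wz":0,"x":-5,"y":16.5,"z":0,"grip":1},{"wx":0,"wy":0,"wz":0,"x":-6.8,"y":22,"z":0,"grip":1},{"wx":0,"wy":0,"wz":0,"x":-8.5,"y":27.5,"z":0,"grip":1},{"wx":0,"wy":0,"wz":0,"x":-10.2,"y":32.5,"z":0,"grip":1},{"wx":0,"wy":0,"wz":0,"x":-11.6,"y":36.4,"z":0,"grip":1},{"wx":0,"wy":0,"wz":0,"x":-11.6,"y":36.4,"z":0,"grip":1},{"wx":0,"wy":0,"wz":0,"x":-11.6,"y":36.4,"z":0,"grip":1}]'
python3 - <<'E'
from h import *
from kin import now
p,A,s=now();f,d=manip.grab_frame("wrist");np.savez("w7.npz",p=f,d=d,e=s['ee_pos'],o=s['orientation'])
print(p,s['orientation'])
c=cv2.resize(f[100:320,160:480],None,fx=2.4,fy=2.4,interpolation=cv2.INTER_CUBIC);cv2.imwrite("pics/w7.png",c[:,:,::-1])
t,_=manip.grab_frame("top");np.savez("top7.npz",p=t)
E
```

```text
time_s: 17.65
ee_pos: [554.9, 302.4, 341.3]
orientation: [0.999, 0.047, 0.002, -0.001]
contact_force: [0.2, 0.4, -0.5]
width: 1.0
grasp_force: 0.0
time_s: 18.77
ee_pos: [472.8, -71.6, 337.8]
orientation: [0.999, 0.046, 0.001, 0.0]
contact_force: [-0.1, -0.0, -0.8]
width: 1.0
grasp_force: 0.0
[472.80326613 -71.61935234 337.78728208] [9.98946754e-01 4.58694192e-02 1.17256011e-03 6.02613469e-05]
```

View pics/w7.png

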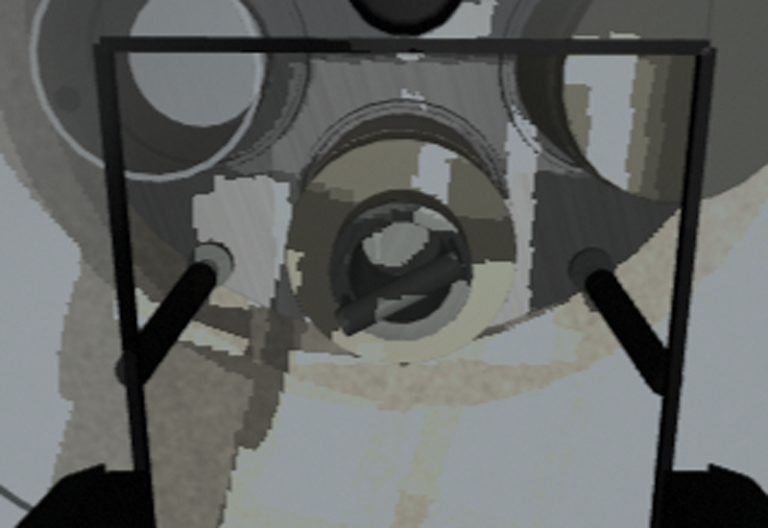

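The cup's grip bar runs from crop (345,320) to (462,262), which is about (304,233) to (352,209) in the full image.

```bash
python3 - <<'E'
from h import *
from kin import *
p,A,s=now()
z=np.load("w7.npz");d=z["d"]
a=wray(303.8,233.3,190,s);b=wray(352.5,209.2,190,s);m=(a+b)/2;th=np.degrees(np.arctan2(*(b-a)[1::-1]))
print(a,b,np.linalg.norm(b-a),m,th)
c=manip.calibration("wrist");M=c["mount"];K=c["camera_matrix"]
v,u=np.mgrid[150:300,250:420];dd=d[v,u]
X=np.stack([(u-K[0,2])/K[0,0]*dd,(v-K[1,2])/K[1,1]*dd,dd],-1).reshape(-1,3)
W=p+A.apply(X@M[:3,:3].T+M[:3,3])
Q=W[(abs(W[:,2]-190)<7)&(np.hypot(W[:,0]-470,W[:,1]+70)<45)]
r=cv2.minAreaRect(Q[:,:2].astype(np.float32));print(len(Q),Q.min(0),Q.max(0),np.median(Q,0),r)
E
```

```text
[459.6211286  -52.48799882 190.        ] [483.00903946 -89.06591263 190.        ] 43.41587443925554 [471.31508403 -70.77695573 190.        ] -57.40515971559017
700 [454.50758401 -90.16788905 184.49835159] [486.18483421 -48.24839478 192.88865166] [470.74457118 -69.25628912 190.20835709] ((470.1451110839844, -69.1629638671875), (9.98611831665039, 45.01258087158203), 33.33061599731445)
```

```bash
python3 - <<'E'
from h import *
from kin import *
p,A,s=now()
z=np.load("w7.npz");d=z["d"]
c=manip.calibration("wrist");M=c["mount"];K=c["camera_matrix"]
v,u=np.mgrid[0:150,230:430];dd=d[v,u]
X=np.stack([(u-K[0,2])/K[0,0]*dd,(v-K[1,2])/K[1,1]*dd,dd],-1).reshape(-1,3)
W=p+A.apply(X@M[:3,:3].T+M[:3,3])
Q=W[(W[:,2]>219)&(W[:,2]<300)&(np.hypot(W[:,0]-568,W[:,1]+62)<45)]
print(len(Q),Q.min(0),Q.max(0),np.percentile(Q[:,2],[10,50,90]))
t=np.load("top7.npz")["p"];B=down(122.6)
print("to pre",rel(p,A,np.array([470.2,-69.3,290]),B),"final",rel(p,A,np.array([470.2,-69.3,185]),B))
E
```

```text
2210 [553.21617931 -78.15538662 219.02263026] [586.04284097 -45.22206909 228.28135246] [223.32091613 225.74091406 226.79090881]
to pre [ 0.   -0.   -2.05 -0.27 -0.19  4.73] final [ 0.   -0.   -2.05 -0.28 -0.19 15.23]
```

```bash
python3 -m jog '[{"wx":0,"wy":0,"wz":-0.18,"x":-0.3,"y":-0.2,"z":0,"grip":0.6},{"wx":0,"wy":0,"wz":-0.36,"x":-0.3,"y":-0.2,"z":0,"grip":0.6},{"wx":0,"wy":0,"wz":-0.54,"x":-0.3,"y":-0.2,"z":0,"grip":0.6},{"wx":0,"wy":0,"wz":-0.72,"x":-0.3,"y":-0.2,"z":0,"grip":0.6},{"wx":0,"wy":0,"wz":-0.9,"x":-0.3,"y":-0.2,"z":0,"grip":0.6},{"wx":0,"wy":0,"wz":-1.08,"x":-0.3,"y":-0.2,"z":0,"grip":0.6},{"wx":0,"wy":0,"wz":-1.26,"x":-0.3,"y":-0.2,"z":0,"grip":0.6},{"wx":0,"wy":0,"wz":-1.44,"x":-0.3,"y":-0.2,"z":0,"grip":0.6},{"wx":0,"wy":0,"wz":-1.62,"x":-0.3,"y":-0.2,"z":1,"grip":0.6},{"wx":0,"wy":0,"wz":-1.8,"x":-0.3,"y":-0.2,"z":2,"grip":0.6}]'
python3 -m jog '[{"wx":0,"wy":0,"wz":-0.15,"x":0,"y":0,"z":2,"grip":0.5},{"wx":0,"wy":0,"wz":-0.25,"x":0,"y":0,"z":4,"grip":0.5},{"wx":0,"wy":0,"wz":-0.25,"x":0,"y":0,"z":4,"grip":0.5},{"wx":0,"wy":0,"wz":-0.25,"x":0,"y":0,"z":4,"grip":0.5}]'
python3 - <<'E'
from h import *
from kin import *
p,A,s=now();f,d=manip.grab_frame("wrist");np.savez("w8.npz",p=f,d=d)
print(p,rel(p,A,np.array([470.2,-69.3,190]),down(122.6)))
c=manip.calibration("wrist");M=c["mount"];K=c["camera_matrix"]
v,u=np.mgrid[0:470,150:500];dd=d[v,u]
X=np.stack([(u-K[0,2])/K[0,0]*dd,(v-K[1,2])/K[1,1]*dd,dd],-1).reshape(-1,3)
W=p+A.apply(X@M[:3,:3].T+M[:3,3])
Q=W[(abs(W[:,2]-190)<7)&(np.hypot(W[:,0]-470,W[:,1]+70)<45)]
if len(Q):print(len(Q),np.median(Q,0),cv2.minAreaRect(Q[:,:2].astype(np.float32)))
E
```

```text
time_s: 20.12
ee_pos: [470.0, -68.8, 316.7]
orientation: [0.581, 0.814, 0.0, 0.0]
contact_force: [-0.9, -0.1, -0.1]
width: 0.601
grasp_force: 0.0
time_s: 20.62
ee_pos: [470.1, -69.5, 277.5]
orientation: [0.479, 0.878, 0.0, 0.001]
contact_force: [-0.3, -0.7, 0.7]
width: 0.503
grasp_force: 0.0
[470.06858101 -69.54911181 277.5435478 ] [0.   0.   0.   0.02 0.02 8.75]
1049 [468.68385505 -68.96941529 190.57248459] ((469.315185546875, -70.38868713378906), (9.867700576782227, 45.39714813232422), 32.930076599121094)
```

Aligned, with the second look agreeing to about 1 mm. I go down and grip the bar.

```bash
python3 -m jog '[{"wx":0,"wy":0,"wz":0,"x":0,"y":0,"z":3,"grip":0.5},{"wx":0,"wy":0,"wz":0,"x":0,"y":0,"z":6,"grip":0.5},{"wx":0,"wy":0,"wz":0,"x":0,"y":0,"z":8,"grip":0.5},{"wx":0,"wy":0,"wz":0,"x":0,"y":0,"z":8.8,"grip":0.5},{"wx":0,"wy":0,"wz":0,"x":0,"y":0,"z":8.8,"grip":0.5},{"wx":0,"wy":0,"wz":0,"x":0,"y":0,"z":8.8,"grip":0.4}]'
python3 -m jog '[{"wx":0,"wy":0,"wz":0,"x":0,"y":0,"z":0,"grip":0.3},{"wx":0,"wy":0,"wz":0,"x":0,"y":0,"z":0,"grip":0.2},{"wx":0,"wy":0,"wz":0,"x":0,"y":0,"z":0,"grip":0.1},{"wx":0,"wy":0,"wz":0,"x":0,"y":0,"z":0,"grip":0.05},{"wx":0,"wy":0,"wz":0,"x":0,"y":0,"z":0,"grip":0.05}]'
```

```text
time_s: 21.42
ee_pos: [470.6, -70.4, 190.2]
orientation: [0.479, 0.878, 0.0, 0.002]
contact_force: [-0.4, 0.1, -0.3]
width: 0.412
grasp_force: 0.0
time_s: 22.05
ee_pos: [469.6, -70.2, 188.8]
orientation: [0.479, 0.878, 0.0, 0.0]
contact_force: [0.6, -0.0, -0.3]
width: 0.054
grasp_force: 0.0
```

Nothing is between the pads: width 0.054 and no force. I'll open, rise and look again.

```bash
python3 -m jog '[{"wx":0,"wy":0,"wz":0,"x":0,"y":0,"z":0,"grip":0.2},{"wx":0,"wy":0,"wz":0,"x":0,"y":0,"z":0,"grip":0.4},{"wx":0,"wy":0,"wz":0,"x":0,"y":0,"z":0,"grip":0.5},{"wx":0,"wy":0,"wz":0,"x":0,"y":0,"z":-4,"grip":0.5},{"wx":0,"wy":0,"wz":0,"x":0,"y":0,"z":-9,"grip":0.5},{"wx":0,"wy":0,"wz":0,"x":0,"y":0,"z":-9,"grip":0.5}]'
python3 - <<'E'
from h import *
from kin import *
p,A,s=now();f,d=manip.grab_frame("wrist");np.savez("w9.npz",p=f,d=d)
print(p)
c=manip.calibration("wrist");M=c["mount"];K=c["camera_matrix"]
v,u=np.mgrid[0:470,150:500];dd=d[v,u]
X=np.stack([(u-K[0,2])/K[0,0]*dd,(v-K[1,2])/K[1,1]*dd,dd],-1).reshape(-1,3)
W=p+A.apply(X@M[:3,:3].T+M[:3,3])
near=np.hypot(W[:,0]-470,W[:,1]+70)<45
print(np.histogram(W[near,2],np.arange(90,300,10)))
for lo,hi in((183,197),(172,184),(155,165)):
    Q=W[(W[:,2]>lo)&(W[:,2]<hi)&near]
    if len(Q)>5:print(lo,len(Q),np.median(Q,0),cv2.minAreaRect(Q[:,:2].astype(np.float32)))
cc=cv2.resize(f[60:440,80:560],None,fx=1.6,fy=1.56,interpolation=cv2.INTER_CUBIC);cv2.imwrite("pics/w9.png",cc[:,:,::-1])
E
```

```text
time_s: 22.8
ee_pos: [472.4, -70.7, 283.9]
orientation: [0.479, 0.878, 0.001, 0.005]
contact_force: [0.7, 0.2, -0.7]
width: 0.502
grasp_force: 0.0
[472.39451309 -70.74708017 283.85768968]
(array([  90,  425,  214,  233, 5597,  329,  735, 1269,   31,  329,  702,
          0,    0,    0,    0,    0,    0,    0,    0,    9]), array([ 90, 100, 110, 120, 130, 140, 150, 160, 170, 180, 190, 200, 210,
       220, 230, 240, 250, 260, 270, 280, 290]))
183 1023 [468.62955093 -68.77627407 190.6251152 ] ((469.37384033203125, -70.60980224609375), (9.912446975708008, 45.797176361083984), 32.78528594970703)
172 36 [456.9673896  -51.80816574 178.1343789 ] ((456.86932373046875, -51.85708236694336), (5.4181342124938965, 0.4496810734272003), 31.53299331665039)
155 1807 [466.58053464 -67.4606043  160.40289556] ((469.1797180175781, -70.05781555175781), (51.18778610229492, 50.756710052490234), 32.1616096496582)
```

View pics/w9.png

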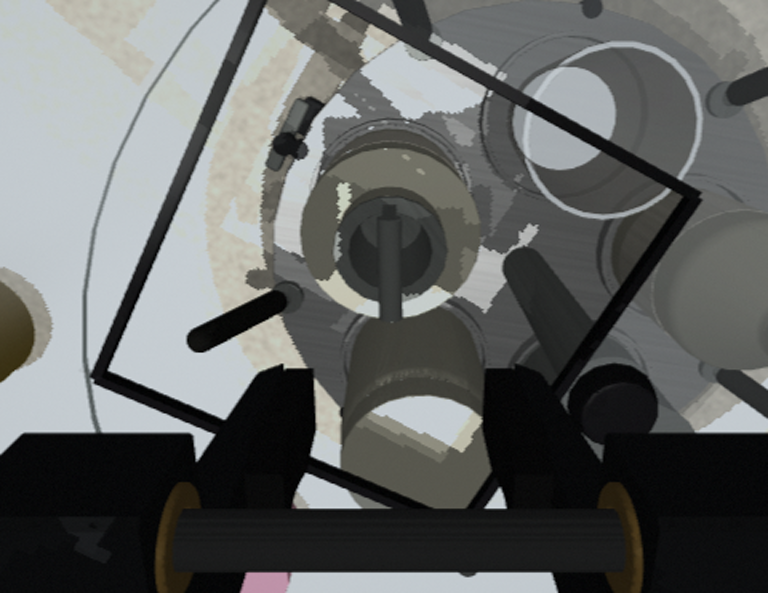

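The bar is unmoved and lined up at crop column 390, with the jaw edges at 314 and 484. The fingertips look nearer the camera than stated, so I'll measure their reach from the depth.

```bash
python3 - <<'E'
from h import *
c=manip.calibration("wrist");M=c["mount"];K=c["camera_matrix"]
for n in("w9","w8","w4"):
    d=np.load(n+".npz")["d"];v,u=np.mgrid[285:470,100:560];dd=d[v,u]
    X=np.stack([(u-K[0,2])/K[0,0]*dd,(v-K[1,2])/K[1,1]*dd,dd],-1).reshape(-1,3)@M[:3,:3].T+M[:3,3]
    Q=X[(X[:,2]>-80)&(X[:,2]<40)&(dd.ravel()>0)]
    print(n,len(Q),np.histogram(Q[:,2],np.arange(-60,45,10)) , Q[Q[:,2].argsort()[-300:]].mean(0))
E
```

```text
w9 14752 (array([2635, 2047, 1920, 1757, 1194,  312,    0,    0,    0,    0]), array([-60, -50, -40, -30, -20, -10,   0,  10,  20,  30,  40])) [ 5.16810469  0.75080697 -8.06982971]
w8 14783 (array([2659, 2041, 1941, 1743, 1186,  321,    0,    0,    0,    0]), array([-60, -50, -40, -30, -20, -10,   0,  10,  20,  30,  40])) [ 5.30410693  1.95406725 -8.09927668]
w4 17127 (array([3282, 2520, 2442, 2157, 1533,  429,    0,    0,    0,    0]), array([-60, -50, -40, -30, -20, -10,   0,  10,  20,  30,  40])) [ 3.7603209   0.72710389 -7.65605927]
```

Measured tips are about 20 mm short of the stated reach, at tool z of about -6, so the fingers closed above the bar. I go about 20 mm deeper, shifted slightly away from the column knob.

```bash
python3 - <<'E'
from kin import *
p,A,s=now();print(rel(p,A,np.array([469.4-.54*5,-70.5+.84*5,171.]),down(126)))
E
python3 -m jog '[{"wx":0,"wy":0,"wz":-0.03,"x":0.5,"y":0,"z":3,"grip":0.5},{"wx":0,"wy":-0.01,"wz":-0.06,"x":0.7,"y":-0.2,"z":6,"grip":0.5},{"wx":0,"wy":-0.01,"wz":-0.06,"x":0.7,"y":-0.2,"z":9,"grip":0.5},{"wx":0,"wy":-0.01,"wz":-0.06,"x":0.7,"y":-0.2,"z":10,"grip":0.5},{"wx":0,"wy":-0.01,"wz":-0.06,"x":0.7,"y":-0.2,"z":10.2,"grip":0.5},{"wx":0,"wy":-0.01,"wz":-0.06,"x":0.7,"y":-0.2,"z":10.2,"grip":0.5}]'
```

```text
[ 0.    0.   -0.06  0.63 -0.18 11.01]
time_s: 23.6
ee_pos: [464.8, -65.6, 177.5]
orientation: [0.453, 0.892, -0.002, 0.005]
contact_force: [-0.3, 0.1, 0.5]
width: 0.498
grasp_force: 0.0
```

```bash
python3 -m jog '[{"wx":0,"wy":0,"wz":0,"x":-0.1,"y":0,"z":0.3,"grip":0.5},{"wx":0,"wy":0,"wz":0,"x":-0.1,"y":0,"z":0.5,"grip":0.5},{"wx":0,"wy":0,"wz":0,"x":-0.1,"y":0,"z":0.5,"grip":0.4},{"wx":0,"wy":0,"wz":0,"x":-0.1,"y":0,"z":0.5,"grip":0.3},{"wx":0,"wy":0,"wz":0,"x":-0.1,"y":0,"z":0.5,"grip":0.2},{"wx":0,"wy":0,"wz":0,"x":-0.1,"y":0,"z":0.5,"grip":0.1},{"wx":0,"wy":0,"wz":0,"x":-0.1,"y":0,"z":0.5,"grip":0.03},{"wx":0,"wy":0,"wz":0,"x":-0.1,"y":0,"z":0.5,"grip":0.03}]'
```

```text
time_s: 24.6
ee_pos: [464.9, -66.2, 171.9]
orientation: [0.453, 0.892, -0.002, 0.005]
contact_force: [0.4, 0.5, 0.9]
width: 0.099
grasp_force: 30.0
```

Gripped. Lifting.

```bash
python3 -m jog '[{"wx":0,"wy":0,"wz":0,"x":0,"y":0,"z":-0.5,"grip":0.03},{"wx":0,"wy":0,"wz":0,"x":0,"y":0,"z":-1.5,"grip":0.03},{"wx":0,"wy":0,"wz":0,"x":0,"y":0,"z":-3,"grip":0.03},{"wx":0,"wy":0,"wz":0,"x":0,"y":0,"z":-5,"grip":0.03},{"wx":0,"wy":0,"wz":0,"x":0,"y":0,"z":-7.5,"grip":0.03},{"wx":0,"wy":0,"wz":0,"x":0,"y":0,"z":-10.5,"grip":0.03},{"wx":0,"wy":0,"wz":0,"x":0,"y":0,"z":-14,"grip":0.03},{"wx":0,"wy":0,"wz":0,"x":0,"y":0,"z":-17,"grip":0.03},{"wx":0,"wy":0,"wz":0,"x":0,"y":0,"z":-18,"grip":0.03}]'
python3 - <<'E'
from h import *
from kin import *
p,A,s=now();print(rel(p,A,np.array([455,318,200.]),down(126)))
q=s['joint_pos'];b=ik(np.array([455,318,74.]),down(126),q+[.7,0,0,0,0,.7]);print(b.x.round(2),b.cost)
f,d=manip.grab_frame("top");np.savez("top10.npz",p=f,d=d)
K=manip.calibration("top")["camera_matrix"];T=manip.calibration("top")["camera_from_world"]
def W(d,u0,u1,v0,v1):
    v,u=np.mgrid[v0:v1,u0:u1];dd=d[v,u];X=np.stack([(u-K[0,2])/K[0,0]*dd,(v-K[1,2])/K[1,1]*dd,dd],-1).reshape(-1,3)[dd.ravel()>0]
    return (X-T[:3,3])@T[:3,:3]
w=W(d,165,240,200,305);Q=w[(w[:,2]>55)&(w[:,2]<85)];print("cap top",len(Q),np.median(Q,0),cv2.minEnclosingCircle(Q[:,:2].astype(np.float32)))
F=w[(w[:,2]>8)&(w[:,2]<25)];print("rim",cv2.minAreaRect(F[:,:2].astype(np.float32)))
fl=w[w[:,2]<8];print(np.median(fl,0))
E
```

```text
time_s: 25.72
ee_pos: [464.7, -64.9, 355.2]
orientation: [0.453, 0.892, -0.002, 0.007]
contact_force: [-0.7, 0.4, -0.3]
width: 0.099
grasp_force: 30.0
[0.000e+00 1.000e-02 0.000e+00 3.170e+01 2.177e+01 1.515e+01]
[ 0.57  0.18  2.01  0.    0.95 -0.06] 5.436095964660391e-31
cap top 526 [557.98139549 328.75054699  67.74744615] ((559.657470703125, 329.5804443359375), 34.0261344909668)
rim ((528.6001586914062, 320.84521484375), (258.10687255859375, 170.77423095703125), 6.543664455413818)
[5.11527795e+02 3.15441479e+02 4.98819901e-01]
```

```bash
python3 -m jog '[{"wx":0,"wy":0,"wz":0,"x":2.5,"y":1.7,"z":0,"grip":0.03},{"wx":0,"wy":0,"wz":0,"x":6.5,"y":4.5,"z":0,"grip":0.03},{"wx":0,"wy":0,"wz":0,"x":11,"y":7.5,"z":0,"grip":0.03},{"wx":0,"wy":0,"wz":0,"x":15.5,"y":10.6,"z":0,"grip":0.03},{"wx":0,"wy":0,"wz":0,"x":20,"y":13.7,"z":0,"grip":0.03},{"wx":0,"wy":0,"wz":0,"x":24.5,"y":16.8,"z":1,"grip":0.03},{"wx":0,"wy":0,"wz":0,"x":28.5,"y":19.6,"z":3,"grip":0.03},{"wx":0,"wy":0.01,"wz":0,"x":31,"y":21.3,"z":6,"grip":0.03},{"wx":0,"wy":0.01,"wz":0,"x":31.7,"y":21.8,"z":9.5,"grip":0.03},{"wx":0,"wy":0.01,"wz":0,"x":31.7,"y":21.8,"z":12,"grip":0.03}]'
python3 -m jog '[{"wx":0,"wy":0,"wz":0,"x":0,"y":0,"z":3,"grip":0.03},{"wx":0,"wy":0,"wz":0,"x":0,"y":0,"z":6,"grip":0.03},{"wx":0,"wy":0,"wz":0,"x":0,"y":0,"z":9,"grip":0.03},{"wx":0,"wy":0,"wz":0,"x":0,"y":0,"z":11,"grip":0.03},{"wx":0,"wy":0,"wz":0,"x":0,"y":0,"z":11,"grip":0.03},{"wx":0,"wy":0,"wz":0,"x":0,"y":0,"z":11,"grip":0.03}]'
python3 - <<'E'
from kin import *
p,A,s=now();print(p,rel(p,A,np.array([455,318,75.]),down(126)))
E
```

```text
time_s: 27.02
ee_pos: [451.5, 318.9, 224.9]
orientation: [0.452, 0.892, -0.002, -0.001]
contact_force: [0.1, -1.0, -0.7]
width: 0.097
grasp_force: 30.0
time_s: 27.78
ee_pos: [453.3, 318.8, 118.6]
orientation: [0.453, 0.892, -0.0, 0.0]
contact_force: [0.0, 0.6, -1.5]
width: 0.101
grasp_force: 30.0
[453.2994876  318.79276198 118.62309387] [ 0.    0.    0.   -0.16  0.09  4.36]
```

```bash
python3 -m jog '[{"wx":0,"wy":0,"wz":0,"x":0,"y":0,"z":1.5,"grip":0.03},{"wx":0,"wy":0,"wz":0,"x":0,"y":0,"z":2.8,"grip":0.03},{"wx":0,"wy":0,"wz":0,"x":0,"y":0,"z":3.5,"grip":0.03},{"wx":0,"wy":0,"wz":0,"x":0,"y":0,"z":3.8,"grip":0.03},{"wx":0,"wy":0,"wz":0,"x":0,"y":0,"z":3.9,"grip":0.03},{"wx":0,"wy":0,"wz":0,"x":0,"y":0,"z":3.9,"grip":0.03}]'
python3 -m jog '[{"wx":0,"wy":0,"wz":0,"x":0,"y":0,"z":0.1,"grip":0.03},{"wx":0,"wy":0,"wz":0,"x":0,"y":0,"z":0.3,"grip":0.03},{"wx":0,"wy":0,"wz":0,"x":0,"y":0,"z":0.3,"grip":0.03}]'
```

```text
time_s: 28.52
ee_pos: [453.5, 318.9, 79.7]
orientation: [0.453, 0.892, 0.0, 0.0]
contact_force: [-0.0, -0.1, 0.1]
width: 0.103
grasp_force: 30.0
time_s: 28.9
ee_pos: [453.1, 318.6, 76.3]
orientation: [0.453, 0.892, -0.0, 0.0]
contact_force: [-0.6, -0.7, -0.6]
width: 0.098
grasp_force: 30.0
```

```bash
python3 -m jog '[{"wx":0,"wy":0,"wz":0,"x":0,"y":0,"z":0.1,"grip":0.03},{"wx":0,"wy":0,"wz":0,"x":0,"y":0,"z":0.2,"grip":0.03},{"wx":0,"wy":0,"wz":0,"x":0,"y":0,"z":0.2,"grip":0.03}]'
```

```text
time_s: 29.28
ee_pos: [453.7, 319.1, 75.1]
orientation: [0.453, 0.892, 0.0, 0.001]
contact_force: [-0.4, 1.5, 3.9]
width: 0.101
grasp_force: 30.0
```

Contact, so I release gently, rise and check.

```bash
python3 -m jog '[{"wx":0,"wy":0,"wz":0,"x":0,"y":0,"z":0,"grip":0.15},{"wx":0,"wy":0,"wz":0,"x":0,"y":0,"z":0,"grip":0.25},{"wx":0,"wy":0,"wz":0,"x":0,"y":0,"z":0,"grip":0.35},{"wx":0,"wy":0,"wz":0,"x":0,"y":0,"z":0,"grip":0.4},{"wx":0,"wy":0,"wz":0,"x":0,"y":0,"z":-2,"grip":0.4},{"wx":0,"wy":0,"wz":0,"x":0,"y":0,"z":-6,"grip":0.4},{"wx":0,"wy":0,"wz":0,"x":0,"y":0,"z":-12,"grip":0.4},{"wx":0,"wy":0,"wz":0,"x":0,"y":0,"z":-16,"grip":0.4},{"wx":0,"wy":0,"wz":0,"x":0,"y":0,"z":-16,"grip":0.4}]'
python3 - <<'E'
from h import *
from kin import *
p,A,s=now();f,d=manip.grab_frame("wrist");print(p)
c=manip.calibration("wrist");M=c["mount"];K=c["camera_matrix"]
v,u=np.mgrid[0:480,0:640];dd=d
X=np.stack([(u-K[0,2])/K[0,0]*dd,(v-K[1,2])/K[1,1]*dd,dd],-1).reshape(-1,3)
W=(p+A.apply(X@M[:3,:3].T+M[:3,3]))[dd.ravel()>0]
for n,c0,lo,hi in(("bar",(456,315),83,103),("flange",(456,315),57,70),("cap",(559,330),60,78)):
    Q=W[(W[:,2]>lo)&(W[:,2]<hi)&(np.hypot(W[:,0]-c0[0],W[:,1]-c0[1])<50)]
    if len(Q)>5:
        pl=np.linalg.lstsq(np.c_[Q[:,:2]-Q[:,:2].mean(0),np.ones(len(Q))],Q[:,2],rcond=None)[0]
        print(n,len(Q),np.median(Q,0),cv2.minAreaRect(Q[:,:2].astype(np.float32)),"slope",pl.round(3))
E
```

```text
time_s: 30.4
ee_pos: [455.5, 320.3, 239.2]
orientation: [0.453, 0.892, 0.004, 0.003]
contact_force: [-0.7, 0.1, -0.1]
width: 0.4
grasp_force: 0.0
[455.50611093 320.28473906 239.18619679]
bar 730 [455.49888229 316.22954012  93.53869341] ((456.5480651855469, 314.64495849609375), (9.747503280639648, 45.67371368408203), 36.17244338989258) slope [5.200e-02 1.400e-02 9.308e+01]
flange 1292 [454.15390594 317.23078663  63.34625723] ((456.5118408203125, 315.24853515625), (50.960838317871094, 50.96014404296875), 35.41672134399414) slope [-6.0000e-03  1.0000e-02  6.3171e+01]
cap 3967 [558.26040454 332.51835145  67.35532589] ((559.9482421875, 331.4008483886719), (64.24806213378906, 65.0909194946289), 48.58545684814453) slope [ 1.8000e-02 -6.0000e-03  6.7186e+01]
```

```bash
python3 -c "
from rig import manip
print(manip.sign_off())"
```

```text
the job is handed in; nothing more can be done
None
```

The job is handed in. The capped jar clicked home under the hatch, and the cap and cup stand upright on the tray by depth measurement. I did not recheck the jar's seat after lifting the cup, though earlier looks put it about 5 mm from my rough estimate of the hatch centre, within the 9 mm limit.

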